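# Stop the parts shaker and draw the long rule out of its short mouth

## Task

The steel rule has been cleaned in the parts shaker: first turn the shaker's timer dial back until its pointer is on the zero mark. Then take the rule out of the trough without forcing it - the rule is longer than the mouth between the two end covers, so tip it and draw it out one end first - and finish while still holding it in the gripper, still, with the whole rule at least 5 cm above the tops of the covers. Leave the dial at zero and do not disturb the roll of tape and the glue bottle beside the shaker.

Things in the scene. Friction and masses are not known exactly. Their poses are not given: they have to be found in the camera images.
- shaker: Grey metal parts shaker, fixed to the table; origin under its centre on the table top, x across, y along, z up. Trough outside 147 (x) x 292 (y) mm; its 6 mm long walls are 60 mm high, its covered ends 87 mm. Inner floor 25 mm above the origin; inside x = -67.5 to +67.5, y = -140 to +140 mm. On its -x side (towards the robot) a control housing, 86 x 100 mm, 60 mm high, reaches to x = -160 mm.
- mouth (a point): Centre of the trough's open mouth, level with the covers' tops, 87 mm above the table; axes as the shaker's. A rigid cover 28 mm thick closes each end of the trough: from the end wall (y = +-140) in to y = +-92 mm, underside 34 mm and top 62 mm above the trough's floor. The mouth between them is 184 mm long (y) and 135 mm wide (x); the long walls end 27 mm below this point.
- dial (a joint): Timer dial on the housing, turns about the vertical: angle in rad, 0 with the pointer on the zero mark, growing anticlockwise from above. Starts at 0.5 to 1.4; range -0.5 to 1.8 (zero is not a stop); stays where left (friction 0.03 N m). Zero is the one long, broad mark of the scale, on the side towards the trough (shaker +x); the white line on the bar's top and end is the pointer.
- dial_grip (a point): Point to grip, on the dial's axis (shaker x = -118 mm, y = 0), 80 mm above the table, turning with the dial: x along the bar to the pointer end, z up. The black bar grip is 42 mm long (x) and 12 mm wide (y); its top is 12 mm above this point, the round 42 mm skirt's top 15 mm below it.
- rule: Steel rule with cork back, 220 mm long, 26 wide, 10 thick, 35 to 70 g, lying flat on the trough's floor, both ends under the covers; origin at the centre of its underside, y along it, x across, z up. Lies along the shaker's y within 0.1 rad, its centre within 18 mm lengthwise and 15 mm across of the trough's.
- rule_end_a (a point): Centre of the rule's +y end face.
- rule_end_b (a point): Centre of the rule's -y end face.
- tape: Bystander: roll of black masking tape lying flat, 62 mm across, 19 mm high, beyond the shaker to the right; origin at the centre of its underside.
- glue: Bystander: white glue bottle with red tip, standing, 42 mm across, 130 mm high, left of the shaker; origin at the centre of its underside.

How it is judged (in metres and radians):
On the way, in this order (a step that is already met when the one before it is completed fails the run):
1. with the rule still lying in the trough, the dial is turned to zero (within 0.12 rad) (value of joint dial between -0.12 and 0.12 rad and z of each of rule_end_a, rule_end_b in the frame of shaker below 0.055 m), for 0.2 s.
2. the rule is tipped, one end out above the covers while the other is still below their tops (((z of rule_end_a in the frame of shaker above 0.092 m and z of rule_end_b in the frame of shaker below 0.08 m) or (z of rule_end_b in the frame of shaker above 0.092 m and z of rule_end_a in the frame of shaker below 0.08 m))).
At the end, for the whole second after the job is handed in: The rule is held still by the fingers alone, both its ends at least 132 mm above the table (about 5 cm above the covers, whose tops are at 87 mm), and the dial is within 0.15 rad of zero (height (world z) of each of rule_end_a, rule_end_b above 0.132 m and contact force between rule and the fingers above 1 N and contact force between rule and shaker below 0.1 N and contact force between rule and glue below 0.1 N and linear speed of rule below 0.03 m/s and value of joint dial between -0.15 and 0.15 rad); the arm keeps its last pose, push and grip.
It fails at once if the rule is forced against the shaker (over 30 N) (contact force between rule and shaker above 30 N).
It fails at once if the tape or the glue bottle is moved more than 3 cm (distance of any of tape, glue from where it was at the start of the episode above 0.03 m).
It also fails if it takes over 51 s, if anything falls off the work surface, if the arm or the gripper's body presses on something with over 40 N, if the wrist force passes 120 N, or if a joint passes its speed limit or range.

## Robot

A 6-joint arm with a two-finger parallel gripper is mounted at the origin on a cart in front of the work surface, level with it; the furniture and walls round the work are solid. World frame = base frame: x ahead of the robot, y to its left, z up, the work surface at z = 0. Lengths are in m, angles in degrees, forces in N, time in s.
With the tool pointing down it reaches from about 0.25 to 0.725 m from the base axis. Payload 9.7 kg.
Tool frame: the origin (TCP) lies midway between the tips of the shut fingers; the grasp point (between the pads) lies 19 mm behind it; z points along the fingers, y is the line along which they close (so a half turn about z gives the same grasp; the last joint's range is limited). The gripper opens to 85 mm and grips with 20 to 120 N. Pads are 22 mm wide; open, the fingers measure 114 mm over their backs; the gripper's body (76 mm by 85 mm) begins 54 mm behind the grasp point. The pads swing forward as they close: fully open they stand 13 mm farther back than shut.
Start: joints at [74.656, 4.979, 10.078, 95.1, 0, 90], TCP at [0.146, 0.53, 0.231] pointing down, gripper open.
Joint ranges: [-179.16, 179.16], [-48.56, 103.87], [-65.8, 70.77], [-126.05, 130.52], [-82.76, 87.17], [-180, 180]. Speed limits (degrees/s): [127.2, 127.2, 147.25, 180, 180, 180].

## Interface

Orientations are given as [roll, pitch, yaw] about the fixed x, y, z axes, in that order (R = Rz(yaw) Ry(pitch) Rx(roll)).
In Python, from workcell import * gives the robot as it stands.
- The arm moves only by the tool servo_tool, never from a script. Its argument "moves" is a list of rows, each a list of 4 numbers: the shift along the world's x, y, z in shares of 80 cm (1.0 is 80 cm), then the turn about the world's z in parts of the range, where 1.0 means 2 rad. A call has 1 to 20 rows; each row is the pose to reach, as a shift and turn from the pose commanded when the call began; what a row does not reach only later rows make up. A row lasts 1/12 s, in which the tool goes at most 41.7 mm and 7.16 degrees, less where a joint would pass 70% of its speed; a pose out of reach is approached as far as the arm can. No shift or turn number may pass 1 either way. A call with a gripper value outside its range is refused whole. "claw" is the closure, from 0 (fully open) to 1 (shut), set as the call begins (left out, the last holds). The fingers move at their own pace and stop on an object; "force" is the grip in N (left out, the last holds). Time passes only in rows, so rows that repeat a pose let the fingers close. It gives the time, the measured TCP pose, the force, the opening and the grip force at its end, in the units of the state.
- get_obs(): the state, without advancing time (a new reading comes with each control period).
- camera(name): name is "side" or "top" or "wrist"; returns the picture (480x640x3 uint8, red, green, blue); there is no depth.
- get_calibration(name): a dict with "fx", "fy", "cx", "cy" (pixels), "k1" (the pictures are not rectified: a ray, as slopes to the right and down, at radius r is drawn at 1 + k1 r^2 times it, then the intrinsics apply), "rvec" (rotation vector, rad) and "tvec" (3), from world to camera coordinates, as OpenCV has them; the wrist camera has in their place "tool_from_camera" (4x4, takes a point from camera to tool coordinates, whose origin is the TCP and whose axes are the flange's). Camera axes: x right, y down, z forward; pixel columns grow to the right and rows downward; lengths in m; the calibration is good to about 2 mm. A picture is of the moment at which its call begins: read the wrist's pose just before it. get_calibration takes no time and is no camera call.
- job_done(): hands the job in; it is judged then, once.
The state is a dict: "time": time; "q": joint angles; "qd": joint speeds; "joint_efforts": joint torques, N m; "ee_pos": TCP position; "tcp_rot": TCP orientation; "wrist_force": force on the tool from outside, world axes, zero at the start; "torque": the same for the moment, N m; "opening": finger opening in m; "grasp_force": force on a finger pad.
Only numpy, scipy, OpenCV 4.12 (cv2) and the standard library are available. Lean on these libraries where they do the work, as an engineer would, in place of code of your own. Each camera call takes 0.05 s, during which the arm holds its last target. There are 200 camera calls.

## Working session

There is one attempt and no reset: what is moved stays moved. The work goes in short steps, Python scripts to look and compute and a tool call to move; the robot and the scene stay as the last step left them, time stands still between calls to the robot, and variables do not carry over. Pictures are saved under pics/ and viewed, at most 12 in all, crops included, and the job is handed in when it is done.

Besides the shell and the picture viewer there is one more tool, called as name(argument=value, ...) on one line, values as JSON. servo_tool: Moves the arm, as the interface text tells. Its arguments: {"type":"object","properties":{"moves":{"type":"array","items":{"type":"array","items":{"type":"number"}}},"claw":{"type":"number"},"force":{"type":"number"}},"required":["moves"]}

```bash
ls; mkdir -p pics; python3 - <<'E'
from workcell import *
import cv2
o=get_obs();print(o)
for n in("top","side"):
    cv2.imwrite(f"pics/{n}0.png",camera(n)[:,:,::-1]);print(n,get_calibration(n))
print(get_calibration("wrist"))
E
```

```text
pics
{'time': 0.0, 'q': array([ 7.46555729e+01,  5.01295275e+00,  1.00335991e+01,  9.50977396e+01,
       -1.60088785e-04,  8.99980113e+01]), 'qd': array([-0.07281854,  0.00900311, -0.03619734,  0.11793502,  0.03426082,
       -0.0278877 ]), 'joint_efforts': array([-9.76637202e-04, -5.20390463e+01,  4.64798355e+01,  1.62575272e-02,
        4.03416095e-06, -8.15548162e-06]), 'ee_pos': array([0.14548438, 0.53018277, 0.23055762]), 'tcp_rot': array([-1.79922907e+02,  1.57412730e-04,  1.64657562e+02]), 'wrist_force': array([ 0.55468358, -1.3286384 ,  0.94186031]), 'torque': array([-0.02850538,  0.04110946, -0.03230453]), 'grasp_force': 0.0, 'opening': 0.08578688269674326}
top {'fx': 532.3518101835266, 'fy': 532.3518101835266, 'cx': 320.7820669797043, 'cy': 248.27961663829814, 'k1': -0.13068092794256903, 'rvec': array([ 2.03609053, -2.18063169,  0.23808742]), 'tvec': array([0.11838773, 0.60355728, 1.00248978])}
side {'fx': 566.4912435758754, 'fy': 566.4912435758754, 'cx': 313.4227798942264, 'cy': 236.92902438236916, 'k1': 0.03011435095411922, 'rvec': array([ 2.02078063,  1.28389803, -0.58651466]), 'tvec': array([-0.31841042, -0.26762336,  1.83558055])}
{'fx': 417.1034569828061, 'fy': 417.1034569828061, 'cx': 315.8420219968832, 'cy': 234.11787912302472, 'k1': -0.08563931906613452, 'tool_from_camera': array([[-1.02750085e-03, -9.52759845e-01, -3.03722937e-01,
         7.79902102e-02],
       [ 9.99999038e-01, -6.96073117e-04, -1.19947922e-03,
         1.78482672e-03],
       [ 9.31402263e-04, -3.03723877e-01,  9.52759644e-01,
        -1.42221397e-01],
       [ 0.00000000e+00,  0.00000000e+00,  0.00000000e+00,
         1.00000000e+00]])}
```

View pics/top0.png

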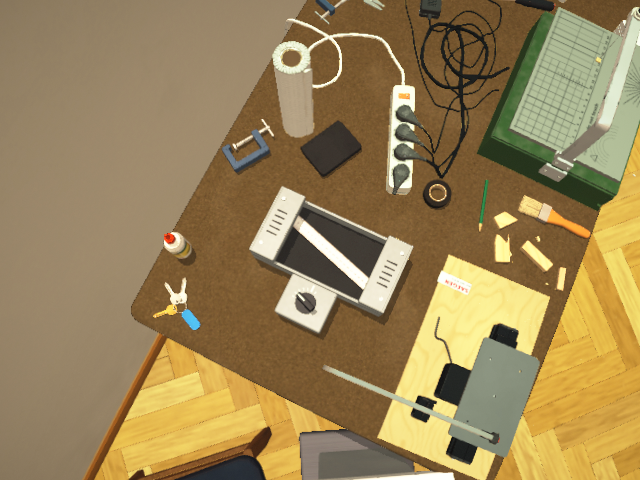

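View pics/side0.png

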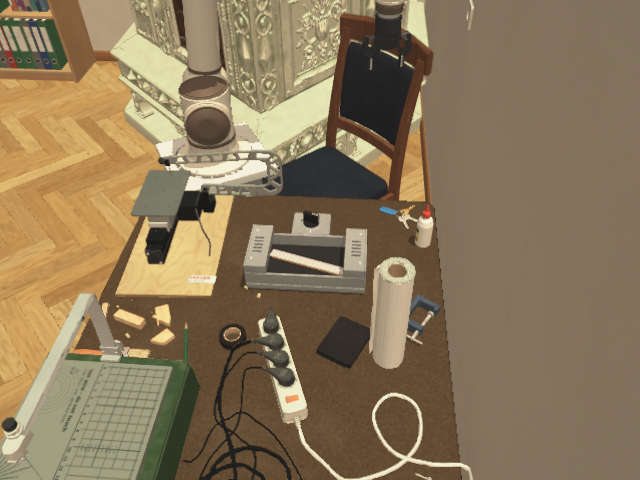

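The top view shows the shaker around (330,250), its dial at (305,302), the rule running from (298,222) to (365,285), the tape at (437,193) and the glue at (178,246). I'll enlarge the shaker.

```bash
cat > h.py <<'E'
from workcell import *
import cv2, numpy as np
from scipy.spatial.transform import Rotation as Ro
def K(c): return np.array([[c['fx'],0,c['cx']],[0,c['fy'],c['cy']],[0,0,1]]),np.array([c['k1'],0,0,0,0.])
def ext(n,o=None):
    c=get_calibration(n)
    if n=='wrist':
        T=np.eye(4);T[:3,:3]=Ro.from_euler('xyz',o['tcp_rot'],degrees=True).as_matrix();T[:3,3]=o['ee_pos']
        M=np.linalg.inv(T@c['tool_from_camera']);return M[:3,:3],M[:3,3]
    return cv2.Rodrigues(c['rvec'])[0],c['tvec']
def proj(n,P,o=None):
    R,t=ext(n,o);k,d=K(get_calibration(n))
    return cv2.projectPoints(np.array(P,float).reshape(-1,3),R,t,k,d)[0].reshape(-1,2)
def hit(n,px,z,o=None):
    R,t=ext(n,o);k,d=K(get_calibration(n))
    u=cv2.undistortPoints(np.array(px,float).reshape(-1,1,2),k,d).reshape(-1,2)
    D=np.c_[u,np.ones(len(u))]@R;C=-R.T@t
    return C+D*((z-C[2])/D[:,2])[:,None]
E
python3 - <<'E'
from h import *
im=cv2.imread('pics/top0.png')[180:325,240:420]
cv2.imwrite('pics/crop.png',cv2.resize(im,None,fx=4,fy=4,interpolation=cv2.INTER_CUBIC))
E
```

```text
(no output)
```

View pics/crop.png

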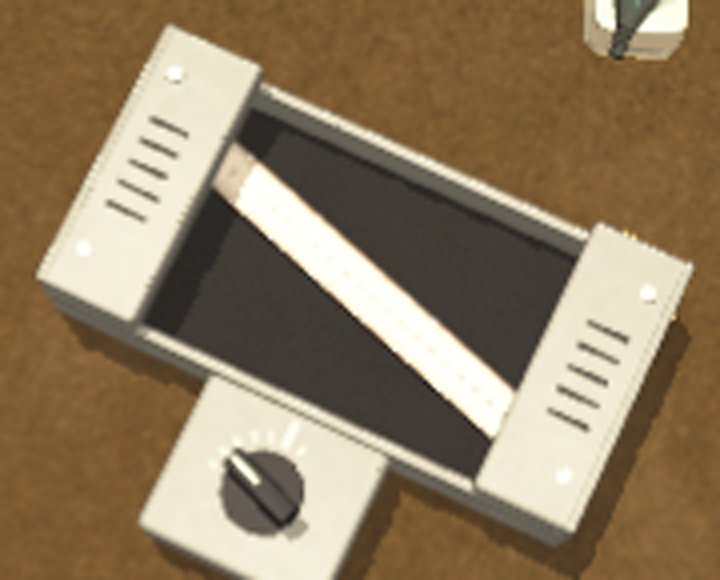

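```bash
cat >> h.py <<'E'
def crop(p): return np.array(p,float)/4+np.array([240,180])-0.375
E
python3 - <<'E'
from h import *
W=hit('top',crop([(170,25),(262,67),(132,322),(40,275),(600,223),(693,266),(572,533),(478,487)]),.087)[:,:2]
S=np.array([(73.5,146),(73.5,92),(-73.5,92),(-73.5,146),(73.5,-92),(73.5,-146),(-73.5,-146),(-73.5,-92)])/1000
Sc=S-S.mean(0);Wc=W-W.mean(0)
th=np.arctan2((Sc[:,0]*Wc[:,1]-Sc[:,1]*Wc[:,0]).sum(),(Sc*Wc).sum())
R=np.array([[np.cos(th),-np.sin(th)],[np.sin(th),np.cos(th)]]);t=W.mean(0)
print('shaker',t,'yaw rad',th,np.degrees(th));print(((W-t)@R-S)*1000)
def s(px,z): return (hit('top',crop(px),z)[:,:2]-t)@R*1000
print('rule edges',s([(250,155),(520,395),(215,190),(492,437)],.035).round(1))
print('pinkish', s([(255,165),(235,205),(215,165)],.035).round(1))
a=s([(233,458),(258,485),(290,510)],.092);print('bar',a.round(1),'ang',np.arctan2(a[0,1]-a[1,1],a[0,0]-a[1,0]))
print('zero',s([(297,423),(286,448)],.06).round(1))
print('dialc world',t+R@[-.118,0])
print('tape,glue',hit('top',[(437,193)],.02),hit('top',[(178,255),(172,240)],0))
# angle per assumption dial on axis at (-118,0)
print(np.arctan2(a[:,1],a[:,0]+118))
E
```

```text
shaker [0.60555006 0.05619583] yaw rad -0.5182978702830578 -29.696280497838224
[[-1.30567854 -1.09119471]
 [-1.13855423  1.08895242]
 [ 0.77473228  0.82068638]
 [ 2.04563069 -1.57582263]
 [-0.90255756 -1.2934937 ]
 [-0.75623273  2.18420187]
 [ 0.35921211  1.83993872]
 [ 0.92344799 -1.97326835]]
rule edges [[ 40.8  86.3]
 [-13.3 -94.1]
 [ 15.9  94.3]
 [-39.1 -90.3]]
pinkish [[ 37.1  81.5]
 [ 13.2  81.4]
 [ 28.  100.4]]
bar [[-111.7   18.1]
 [-118.2    1.6]
 [-122.3  -17.5]] ang 1.198263060289938
zero [[-79.    0.3]
 [-92.6  -0.3]]
dialc world [0.50304775 0.1146533 ]
tape,glue [[ 0.72530409 -0.18294285  0.02      ]] [[0.63108288 0.3829156  0.        ]
 [0.66519017 0.39580365 0.        ]]
[ 1.238386    1.71107485 -1.81393694]
```

The manual's scale: shifts go in shares of 80 cm and turns go in shares of 2 rad. Converting my numbers, -41.5 cm / 80 = -0.5188, 35.7 cm / 80 = 0.4463.

servo_tool(moves=[[0.1113, -0.13, 0, 0], [0.2225, -0.2588, 0, 0], [0.335, -0.3888, 0, 0], [0.4463, -0.5188, 0, 0], [0.4463, -0.5188, 0, 0], [0.4463, -0.5188, 0, 0], [0.4463, -0.5188, 0, 0], [0.4463, -0.5188, 0, 0], [0.4463, -0.5188, 0, 0], [0.4463, -0.5188, 0, 0], [0.4463, -0.5188, 0, 0], [0.4463, -0.5188, 0, 0], [0.4463, -0.5188, 0, 0], [0.4463, -0.5188, 0, 0], [0.4463, -0.5188, 0, 0], [0.4463, -0.5188, 0, 0], [0.4463, -0.5188, 0, 0]])

```text
time: 1.52
ee_pos: [0.5019, 0.1162, 0.2312]
tcp_rot: [180.0, -0.0, 164.7]
wrist_force: [-0.4, -0.3, -0.1]
opening: 0.0852
grasp_force: 0.0
```

```bash
python3 - <<'E'
from h import *
o=get_obs();cv2.imwrite('pics/w1.png',camera('wrist')[:,:,::-1])
print(o['q'],o['ee_pos'],o['tcp_rot'],o['time'])
import json;json.dump({k:list(o[k]) for k in('ee_pos','tcp_rot')},open('w1.json','w'))
im=cv2.imread('pics/side0.png')[215:300,235:380]
cv2.imwrite('pics/crop2.png',cv2.resize(im,None,fx=5,fy=5,interpolation=cv2.INTER_CUBIC))
E
```

```text
[1.30295201e+01 2.09769052e-01 5.12655998e+00 9.49402143e+01
 1.65911361e-02 2.83236045e+01] [0.5018775  0.11622465 0.23123017] [ 1.79996508e+02 -2.84908720e-02  1.64705913e+02] 1.5167
```

View pics/w1.png

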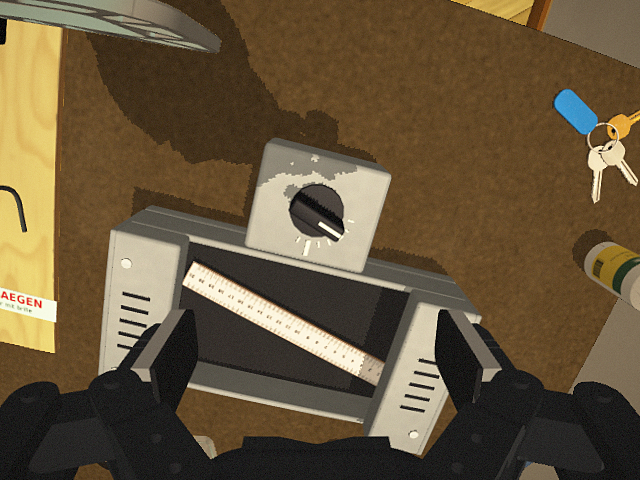

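View pics/crop2.png

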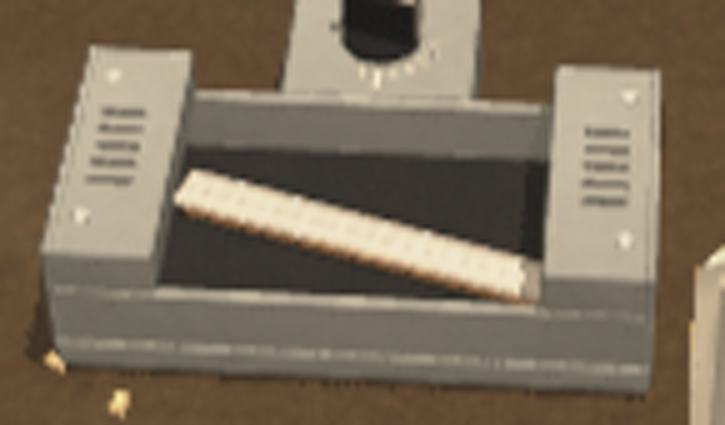

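Wrist view: the dial pointer is at (330,230) and the zero mark at (306,246). The rule runs from a visible end at (189,274) to (370,370), where it goes under the cover. I'll cross-check the three views.

```bash
python3 - <<'E'
from h import *
import json
o=json.load(open('w1.json'))
t=np.array([.60555,.0562]);th=-.5183
R=np.array([[np.cos(th),-np.sin(th)],[np.sin(th),np.cos(th)]])
w=lambda px,z:((hit('wrist',px,z,o)[:,:2]-t)@R*1000).round(1)
print('corner z87',w([(438,290),(480,307),(188,238),(110,229),(365,427),(152,206)],.087))
print('rule w',w([(195,262),(384,362),(183,285),(375,384)],.035))
a=w([(341,237),(317,222)],.092);print('bar',a,np.arctan2(a[0,1]-a[1,1],a[0,0]-a[1,0]))
print('zero',w([(306,254),(307,240)],.06),'skirt',w([(317,210)],.065))
sd=lambda px,z:((hit('side',np.array(px)/5+np.array([235,215])-.4,z)[:,:2]-t)@R*1000).round(1)
print('side covers',sd([(192,52),(160,248),(558,68),(545,278)],.087))
print('rule side',sd([(198,170),(525,262),(175,205),(540,295)],.035))
E
```

```text
corner z87 [[ -87.2  106.4]
 [ -81.4  143.7]
 [ -81.3  -84.1]
 [ -73.6 -141.9]
 [  51.9   90.1]
 [ -98.7 -113.4]]
rule w [[-40.1 -86.8]
 [ 16.7 104.3]
 [-15.4 -93.9]
 [ 43.1 103.5]]
bar [[-111.2   22.9]
 [-117.7    3.7]] 1.2443656193621615
zero [[-80.8   4.1]
 [-92.5   2. ]] skirt [[-119.4    3.3]]
side covers [[-70.9 -92.7]
 [ 69.  -88.1]
 [-70.9  93.8]
 [ 76.1  94.5]]
rule side [[-38.4 -88.6]
 [ 15.9  82.4]
 [-12.2 -96.7]
 [ 37.8  91. ]]
```

Converted, -11 cm / 80 = -0.1375, -10 cm / 80 = -0.125, 0.985 rad / 2 = 0.4925.

servo_tool(moves=[[0.0013, 0.0013, -0.025, 0.06], [0.0013, 0.0013, -0.05, 0.12], [0.0013, 0.0013, -0.075, 0.18], [0.0013, 0.0013, -0.1, 0.24], [0.0013, 0.0013, -0.125, 0.3], [0.0013, 0.0013, -0.1375, 0.36], [0.0013, 0.0013, -0.1375, 0.42], [0.0013, 0.0013, -0.1375, 0.4925], [0.0013, 0.0013, -0.1375, 0.4925], [0.0013, 0.0013, -0.1375, 0.4925], [0.0013, 0.0013, -0.1375, 0.4925], [0.0013, 0.0013, -0.1375, 0.4925]], claw=0.45, force=40)

```text
time: 2.57
ee_pos: [0.5034, 0.1168, 0.1215]
tcp_rot: [-180.0, 0.0, -139.0]
wrist_force: [0.2, -0.5, 0.7]
opening: 0.0469
grasp_force: 0.0
```

```bash
python3 - <<'E'
from h import *
o=get_obs();im=camera('wrist')[:,:,::-1];cv2.imwrite('pics/w2.png',im)
print(o['q'],o['ee_pos'],o['tcp_rot'],o['time'],o['opening'])
t=np.array([.6063,.0575]);th=-.5183
R=np.array([[np.cos(th),-np.sin(th)],[np.sin(th),np.cos(th)]])
P=lambda x,y,z:np.r_[t+R@[x,y],z]
print('pred dial axis at bar top, bar ends',proj('wrist',[P(-.118,0,.092),P(-.118+.021*np.cos(1.24),.021*np.sin(1.24),.092),P(-.118-.021*np.cos(1.24),-.021*np.sin(1.24),.092)],o).round(0))
E
```

```text
[ 1.30656398e+01 -3.56438283e-01 -7.56025315e+00  8.27685995e+01
 -8.29226775e-04 -2.79041129e+01] [0.50344617 0.11683314 0.12154981] [-1.79986357e+02  2.39902164e-02 -1.39030245e+02] 2.5667 0.04686813796799535
pred dial axis at bar top, bar ends [[311. 280.]
 [312. 321.]
 [311. 235.]]
```

View pics/w2.png

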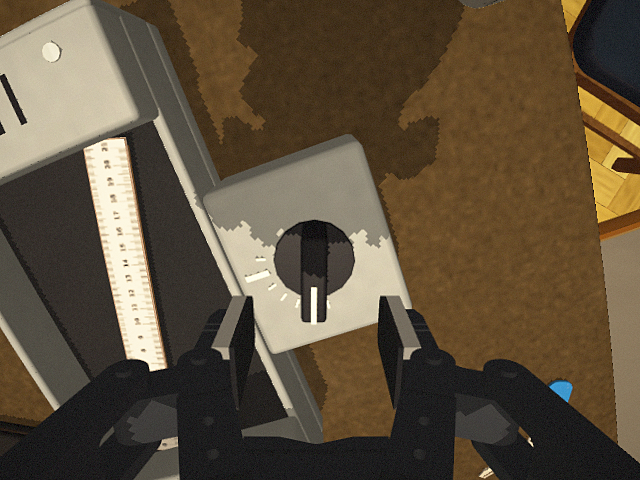

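The bar spans (314,225) to (313,322). It is centred between the fingers and parallel to the pads, so I'll descend and grip.

servo_tool(moves=[[0, 0, -0.025, 0], [0, 0, -0.05, 0], [0, 0, -0.065, 0], [0, 0, -0.065, 0], [0, 0, -0.065, 0], [0, 0, -0.065, 0]])

```text
time: 3.12
ee_pos: [0.504, 0.1165, 0.0703]
tcp_rot: [-180.0, 0.1, -138.9]
wrist_force: [-0.5, -0.0, 0.1]
opening: 0.0467
grasp_force: 0.0
```

servo_tool(moves=[[0, 0, 0, 0], [0, 0, 0, 0], [0, 0, 0, 0], [0, 0, 0, 0], [0, 0, 0, 0], [0, 0, 0, 0], [0, 0, 0, 0], [0, 0, 0, 0]], claw=1, force=40)

```text
time: 3.78
ee_pos: [0.5042, 0.1163, 0.0702]
tcp_rot: [-179.9, 0.1, -138.9]
wrist_force: [0.9, -2.4, 5.6]
opening: 0.0108
grasp_force: 41.4
```

Converted, -1.236 rad / 2 = -0.618.

servo_tool(moves=[[0, 0, 0, -0.05], [0, 0, 0, -0.1], [0, 0, 0, -0.15], [0, 0, 0, -0.2], [0, 0, 0, -0.25], [0, 0, 0, -0.3], [0, 0, 0, -0.35], [0, 0, 0, -0.4], [0, 0, 0, -0.45], [0, 0, 0, -0.5], [0, 0, 0, -0.55], [0, 0, 0, -0.6], [0, 0, 0, -0.618], [0, 0, 0, -0.618], [0, 0, 0, -0.618], [0, 0, 0, -0.618], [0, 0, 0, -0.618], [0, 0, 0, -0.618]])

```text
time: 5.28
ee_pos: [0.5043, 0.1159, 0.0702]
tcp_rot: [180.0, 0.1, 150.2]
wrist_force: [1.5, -5.0, 5.6]
opening: 0.0112
grasp_force: 41.4
```

servo_tool(moves=[[0, 0, 0, 0], [0, 0, 0, 0], [0, 0, 0, 0], [0, 0, 0, 0], [0, 0, 0, 0]], claw=0.45)

```text
time: 5.7
ee_pos: [0.5033, 0.1165, 0.0691]
tcp_rot: [-180.0, -0.0, 150.3]
wrist_force: [-1.2, 0.3, -0.1]
opening: 0.047
grasp_force: 0.0
```

Converted, 13 cm / 80 = 0.1625, 12 cm / 80 = 0.15.

servo_tool(moves=[[0, 0, 0.0375, 0], [0, 0, 0.075, 0], [0, 0, 0.1125, 0], [0, 0, 0.15, 0], [0, 0, 0.1625, 0], [0, 0, 0.1625, 0], [0, 0, 0.1625, 0]])

```text
time: 6.28
ee_pos: [0.5036, 0.1165, 0.1987]
tcp_rot: [180.0, -0.0, 150.3]
wrist_force: [-0.5, -0.0, -1.1]
opening: 0.0472
grasp_force: 0.0
```

```bash
python3 - <<'E'
from h import *
o=get_obs();im=camera('wrist')[:,:,::-1];cv2.imwrite('pics/w3.png',im)
print(o['q'],o['ee_pos'],o['tcp_rot'],o['time'],o['opening'])
import json;json.dump({k:list(o[k]) for k in('ee_pos','tcp_rot')},open('w3.json','w'))
E
```

```text
[ 1.30199577e+01 -1.24346614e-01  1.18283323e+00  9.13056665e+01
  1.75920590e-03  4.27431969e+01] [0.50364939 0.11647041 0.1987248 ] [ 1.79997681e+02 -8.25963500e-05  1.50276761e+02] 6.2833 0.04718232015420943
```

View pics/w3.png

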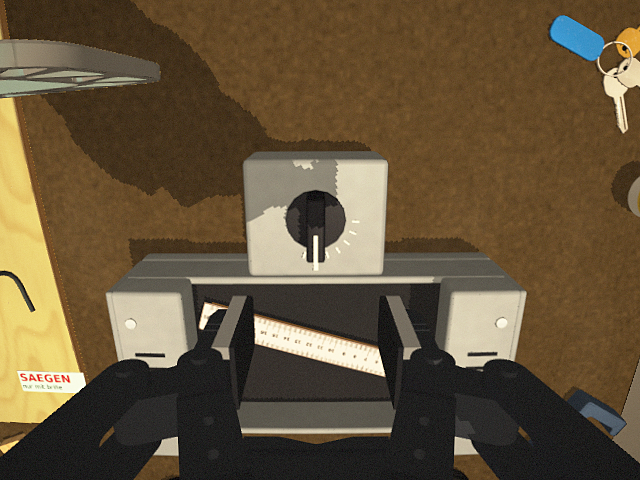

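Dial pointer at (316,253) lies on the zero mark, so the dial is set. Next I'll go above the rule's -y end.

Converted, -9.9 cm / 80 = -0.1238, 6.2 cm / 80 = 0.0775, 1.281 rad / 2 = 0.6405.

servo_tool(moves=[[0.015, -0.025, 0, 0.06], [0.03, -0.05, 0, 0.12], [0.045, -0.075, 0, 0.18], [0.06, -0.1, 0, 0.24], [0.0775, -0.1238, 0, 0.3], [0.0775, -0.1238, 0, 0.36], [0.0775, -0.1238, 0, 0.42], [0.0775, -0.1238, 0, 0.48], [0.0775, -0.1238, -0.025, 0.54], [0.0775, -0.1238, -0.05, 0.6], [0.0775, -0.1238, -0.075, 0.6405], [0.0775, -0.1238, -0.1, 0.6405], [0.0775, -0.1238, -0.1, 0.6405], [0.0775, -0.1238, -0.1, 0.6405], [0.0775, -0.1238, -0.1, 0.6405]], claw=0.5)

```text
time: 7.58
ee_pos: [0.5654, 0.0174, 0.1195]
tcp_rot: [180.0, -0.0, -136.4]
wrist_force: [-0.0, -0.8, -0.1]
opening: 0.0426
grasp_force: 0.0
```

```bash
python3 - <<'E'
from h import *
o=get_obs();im=camera('wrist')[:,:,::-1];cv2.imwrite('pics/w4.png',im)
print(o['q'],o['ee_pos'],o['tcp_rot'],o['time'],o['opening'])
import json;json.dump({k:list(o[k]) for k in('ee_pos','tcp_rot')},open('w4.json','w'))
E
```

```text
[ 1.76445956e+00  6.36603912e+00 -7.76710220e-01  8.28775117e+01
  5.26818203e-04 -4.18792977e+01] [0.56542309 0.01742069 0.11952091] [ 1.79986082e+02 -1.47337378e-02 -1.36356241e+02] 7.5833 0.042586155189470606
```

View pics/w4.png

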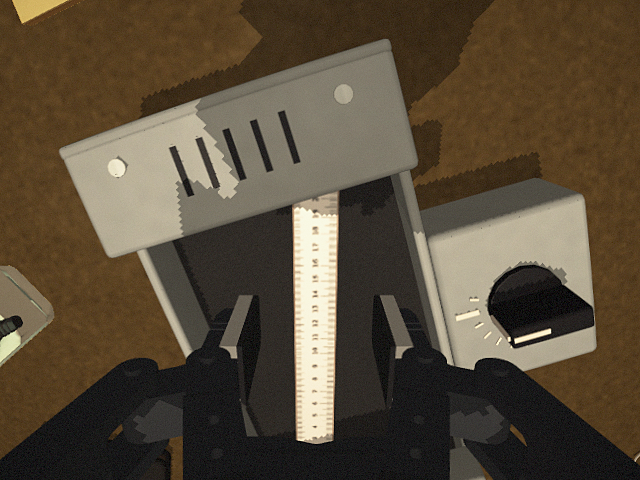

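The rule's edges at the fingers are (296–335), centred at column 316 between the pads. The near end is under the -y cover. I'll descend to just above the floor, then close.

Converted, -9.2 cm / 80 = -0.115, -8.5 cm / 80 = -0.1063.

servo_tool(moves=[[0, 0, -0.025, 0], [0, 0, -0.05, 0], [0, 0, -0.075, 0], [0, 0, -0.0938, 0], [0, 0, -0.1063, 0], [0, 0, -0.115, 0], [0, 0, -0.115, 0], [0, 0, -0.115, 0], [0, 0, -0.115, 0], [0, 0, -0.115, 0]])

```text
time: 8.47
ee_pos: [0.5662, 0.0174, 0.0284]
tcp_rot: [-179.9, 0.1, -136.3]
wrist_force: [1.0, -0.2, 0.1]
opening: 0.0428
grasp_force: 0.0
```

servo_tool(moves=[[0, 0, 0, 0], [0, 0, 0, 0], [0, 0, 0, 0], [0, 0, 0, 0], [0, 0, 0, 0], [0, 0, 0, 0], [0, 0, 0, 0], [0, 0, 0, 0]], claw=1, force=30)

```text
time: 9.13
ee_pos: [0.566, 0.0174, 0.0281]
tcp_rot: [-179.9, 0.1, -136.3]
wrist_force: [-0.1, -0.2, 6.0]
opening: 0.0247
grasp_force: 30.0
```

Converted, 0.87 cm / 80 = 0.0109, 0.7 cm / 80 = 0.0088, 0.29 rad / 2 = 0.145.

servo_tool(moves=[[0, 0, 0.0025, 0], [0, 0, 0.005, 0], [0.0013, 0.0025, 0.005, 0.025], [0.0025, 0.0044, 0.005, 0.05], [0.0038, 0.0063, 0.005, 0.075], [0.005, 0.0088, 0.005, 0.1], [0.0063, 0.0109, 0.005, 0.125], [0.0063, 0.0109, 0.005, 0.145], [0.0063, 0.0109, 0.005, 0.145], [0.0063, 0.0109, 0.005, 0.145], [0.0063, 0.0109, 0.005, 0.145]])

```text
time: 10.05
ee_pos: [0.5704, 0.0261, 0.0312]
tcp_rot: [180.0, -0.0, -119.8]
wrist_force: [0.2, -0.6, 0.4]
opening: 0.025
grasp_force: 29.5
```

```bash
python3 - <<'E'
from h import *
o=get_obs();im=camera('side')[:,:,::-1]
print(o['ee_pos'],o['tcp_rot'],o['time'],o['wrist_force'],o['torque'])
b=im[215:300,235:380]
a=cv2.resize(b,None,fx=4,fy=4,interpolation=cv2.INTER_CUBIC)
t=camera('top')[:,:,::-1][180:325,240:420]
a2=cv2.resize(t,(580,467//1),interpolation=cv2.INTER_CUBIC)[:255*1]
c=np.zeros((600,580,3),np.uint8);c[:340]=a;c[345:]=a2
cv2.imwrite('pics/s5.png',c)
E
```

```text
[0.57044146 0.02606945 0.03122634] [ 1.79990523e+02 -7.47471201e-03 -1.19792566e+02] 10.05 [ 0.18156014 -0.55607063  0.43389504] [-0.00343521 -0.03042982  0.01216774]
```

View pics/s5.png

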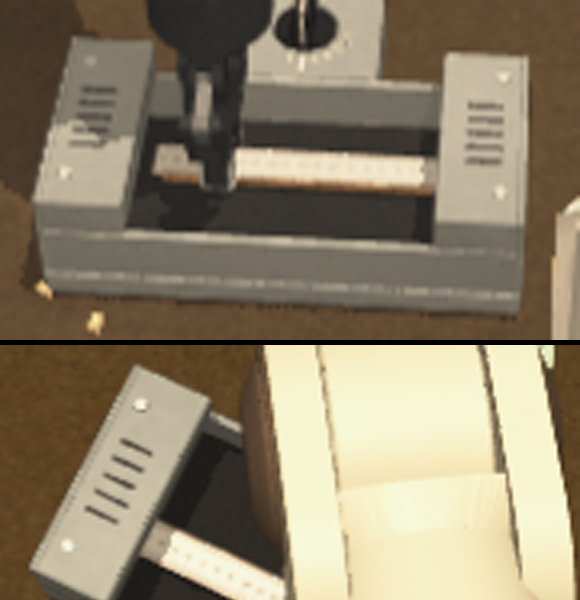

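The rule is held, aligned with the trough, and its -y end at (155,165) is clear of the cover edge. Lifting slowly.

servo_tool(moves=[[0.0013, 0.0019, 0.0038, 0], [0.0013, 0.0019, 0.0075, 0], [0.0013, 0.0019, 0.0113, 0], [0.0013, 0.0019, 0.015, 0], [0.0013, 0.0019, 0.0188, 0], [0.0013, 0.0019, 0.0225, 0], [0.0013, 0.0019, 0.0263, 0], [0.0013, 0.0019, 0.03, 0], [0.0013, 0.0019, 0.0338, 0], [0.0013, 0.0019, 0.0375, 0], [0.0013, 0.0019, 0.0375, 0]])

```text
time: 11.07
ee_pos: [0.5716, 0.0276, 0.0618]
tcp_rot: [-180.0, 0.0, -119.7]
wrist_force: [-0.9, 0.3, -2.3]
opening: 0.025
grasp_force: 29.6
```

Converted, 3 cm / 80 = 0.0375, 2.7 cm / 80 = 0.0338.

servo_tool(moves=[[0, 0, 0.0038, 0], [0, 0, 0.0075, 0], [0, 0, 0.0113, 0], [0, 0, 0.015, 0], [0, 0, 0.0188, 0], [0, 0, 0.0225, 0], [0, 0, 0.0263, 0], [0, 0, 0.03, 0], [0, 0, 0.0338, 0], [0, 0, 0.0375, 0], [0, 0, 0.0375, 0]])

```text
time: 11.98
ee_pos: [0.5717, 0.0275, 0.092]
tcp_rot: [-180.0, 0.0, -119.7]
wrist_force: [-0.7, 1.3, -2.3]
opening: 0.0249
grasp_force: 29.6
```

```bash
python3 - <<'E'
from h import *
o=get_obs();im=camera('side')[:,:,::-1]
print(o['ee_pos'],o['time'],o['wrist_force'],o['torque'])
cv2.imwrite('pics/s6.png',cv2.resize(im[190:300,235:380],None,fx=5,fy=5,interpolation=cv2.INTER_CUBIC))
E
```

```text
[0.57173234 0.02754506 0.09202592] 11.9833 [-0.71048006  1.26495448 -2.27677901] [-0.16560868  0.1955731   0.06036897]
```

View pics/s6.png

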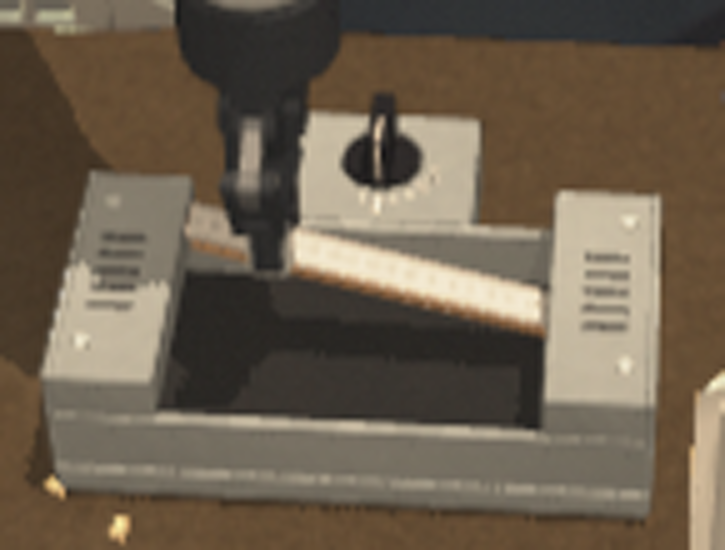

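The rule is tilted about 10° and still under the +y cover, with a force of about 2 N. I'll keep lifting.

servo_tool(moves=[[0, 0, 0.005, 0], [0, 0, 0.01, 0], [0, 0, 0.015, 0], [0, 0, 0.02, 0], [0, 0, 0.025, 0], [0, 0, 0.03, 0], [0, 0, 0.035, 0], [0, 0, 0.04, 0], [0, 0, 0.045, 0], [0, 0, 0.05, 0], [0, 0, 0.055, 0], [0, 0, 0.06, 0], [0, 0, 0.0625, 0], [0, 0, 0.0625, 0]])

```text
time: 13.2
ee_pos: [0.5717, 0.0275, 0.1419]
tcp_rot: [-180.0, 0.0, -119.7]
wrist_force: [-0.3, 0.1, -0.4]
opening: 0.0247
grasp_force: 29.6
```

servo_tool(moves=[[0, 0, 0.005, 0], [0, 0, 0.01, 0], [0, 0, 0.015, 0], [0, 0, 0.02, 0], [0, 0, 0.025, 0], [0, 0, 0.03, 0], [0, 0, 0.035, 0], [0, 0, 0.04, 0], [0, 0, 0.045, 0], [0, 0, 0.05, 0], [0, 0, 0.055, 0], [0, 0, 0.06, 0], [0, 0, 0.0625, 0], [0, 0, 0.0625, 0]])

```text
time: 14.37
ee_pos: [0.5717, 0.0275, 0.1919]
tcp_rot: [-180.0, 0.0, -119.7]
wrist_force: [-2.0, -1.6, -0.2]
opening: 0.0246
grasp_force: 29.6
```

```bash
python3 - <<'E'
from h import *
o=get_obs();im=camera('side')[:,:,::-1]
print(o['ee_pos'],o['time'],o['wrist_force'],o['torque'])
cv2.imwrite('pics/s7.png',cv2.resize(im[150:300,220:400],None,fx=4,fy=4,interpolation=cv2.INTER_CUBIC))
E
```

```text
[0.57169187 0.02754944 0.19192408] 14.3667 [-1.99544743 -1.60229111 -0.17395344] [-0.55573601  0.33988291 -0.05287494]
```

View pics/s7.png

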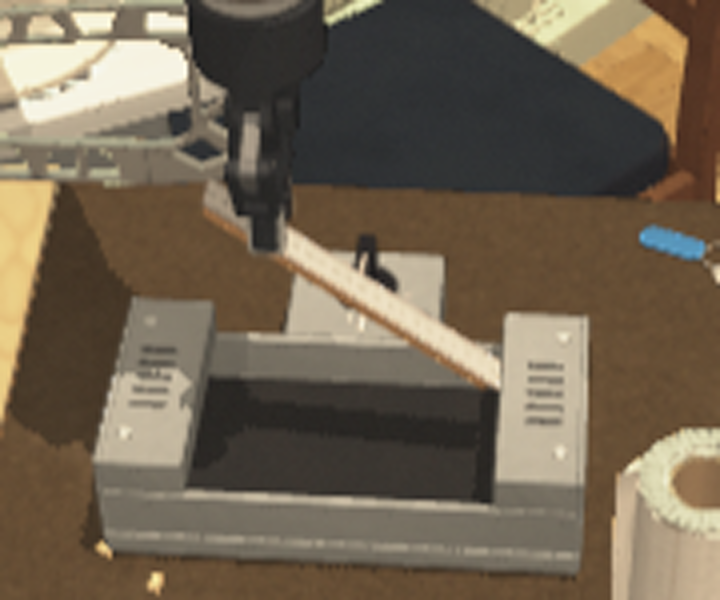

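The rule is almost out, its +y end against the mouth edge at (500,370). I'll draw it toward -y, then up.

Converted, 13 cm / 80 = 0.1625, 1.6 cm / 80 = 0.02.

servo_tool(moves=[[-0.0025, -0.0044, 0.0025, 0], [-0.005, -0.0088, 0.005, 0], [-0.0075, -0.0131, 0.0075, 0], [-0.01, -0.0175, 0.01, 0], [-0.0125, -0.0219, 0.015, 0], [-0.015, -0.0263, 0.02, 0], [-0.0175, -0.03, 0.025, 0], [-0.0175, -0.03, 0.0375, 0], [-0.0175, -0.03, 0.05, 0], [-0.0175, -0.03, 0.0625, 0], [-0.0175, -0.03, 0.075, 0], [-0.0175, -0.03, 0.0875, 0], [-0.0175, -0.03, 0.1, 0], [-0.0175, -0.03, 0.1125, 0], [-0.0175, -0.03, 0.125, 0], [-0.0175, -0.03, 0.1375, 0], [-0.0175, -0.03, 0.15, 0], [-0.0175, -0.03, 0.1563, 0], [-0.0175, -0.03, 0.1625, 0], [-0.0175, -0.03, 0.1625, 0]], force=60)

```text
time: 16.08
ee_pos: [0.5578, 0.0037, 0.3223]
tcp_rot: [-179.9, 0.0, -119.7]
wrist_force: [-0.1, 0.5, -1.3]
opening: 0.0232
grasp_force: 58.9
```

servo_tool(moves=[[0, 0, 0, 0], [0, 0, 0, 0], [0, 0, 0, 0], [0, 0, 0, 0], [0, 0, 0, 0], [0, 0, 0, 0]])

```text
time: 16.58
ee_pos: [0.5575, 0.0036, 0.3212]
tcp_rot: [180.0, -0.0, -119.7]
wrist_force: [-0.1, -0.2, -0.8]
opening: 0.0231
grasp_force: 58.9
```

```bash
python3 - <<'E'
from h import *
o=get_obs();im=camera('side')[:,:,::-1]
print(o['ee_pos'],o['time'],o['wrist_force'],o['torque'],o['qd'])
cv2.imwrite('pics/s8.png',cv2.resize(im[90:290,210:410],None,fx=3,fy=3,interpolation=cv2.INTER_CUBIC))
E
```

```text
[0.55747109 0.00356393 0.32115178] 16.5833 [-0.05091621 -0.22854324 -0.81242922] [-0.00063074 -0.04995886  0.06416714] [ 0.00147671  0.0270304   0.26149454  0.00123724 -0.00682083  0.01356925]
```

View pics/s8.png

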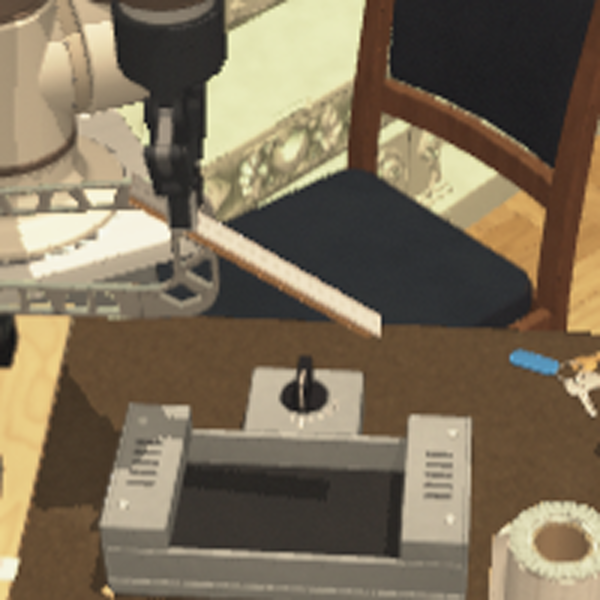

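The rule hangs free in the gripper, its low end at about 0.22 m, and the dial is still on zero. I'll hand in the job.

```bash
python3 -c "
from workcell import *
print(job_done())"
```

```text
the job is handed in; nothing more can be done
None
```

I turned the dial to zero, tipped the rule out of the trough, and handed the job in at about 16.6 s with the gripper holding the rule still, its low end roughly 0.22 m above the table; the judge's result was not shown.

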